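Click the igniter, then notch the torch screen

ROBOT

A 6-joint arm with a two-finger parallel gripper is mounted at the origin on the work surface. World frame = base frame: x ahead of the robot, y to its left, z up, the work surface at z = 0. Lengths are in mm, angles in degrees, forces in N, time in s.
With the tool pointing down it reaches from about 250 to 725 mm from the base axis. Payload 4 kg.
Tool frame: the origin (TCP) lies midway between the tips of the shut fingers; the grasp point (between the pads) lies 19 mm behind it; z points along the fingers, y is the line along which they close (so a half turn about z gives the same grasp; the last joint's range is limited). The gripper opens to 85 mm and grips with 20 to 120 N. Pads are 22 mm wide; open, the fingers measure 114 mm over their backs; the gripper's body (76 mm by 85 mm) begins 54 mm behind the grasp point. The pads swing forward as they close: fully open they stand 13 mm farther back than shut.
Start: joints at [-74.656, 13.785, 0.286, 76.501, 0, 90], TCP at [132.303, -482.178, 231.306] pointing down, gripper open.
Joint ranges: [-155.79, 155.79], [-60.16, 107.12], [-62.33, 73.08], [-114, 123.19], [-81.49, 82.49], [-180, 180]. Speed limits (degrees/s): [159.86, 159.86, 180, 180, 180, 180].

INTERFACE

Orientations are given as [roll, pitch, yaw] about the fixed x, y, z axes, in that order (R = Rz(yaw) Ry(pitch) Rx(roll)).
In Python, from bench import bot, snapshot, camera_info, boxes_of, outline_of gives the robot as it stands.
- The arm moves only by the tool drive_tool, never from a script. Its argument "deltas" is a list of rows, each an object with "linear": the shift along the world's x, y, z as a fraction of full scale, a list of three; "roll": the turn about the world's z as a fraction of full scale. A call has 1 to 5 rows; each row is the pose to reach, as a shift and turn from the pose commanded when the call began; what a row does not reach only later rows make up. Full scale, the value 1, is 400 mm for a shift and pi/2 rad for a turn. A row lasts 1/8 s, in which the tool goes at most 62.5 mm and 10.7 degrees, less where a joint would pass 70% of its speed; a pose out of reach is approached as far as the arm can. A call with a number of a shift or a turn outside -1 to 1 is refused whole. A call with a gripper value outside its range is refused whole. "claw" is the gripper command: -1 is fully open, 1 is shut, values between are in proportion, set as the call begins (left out, the last holds). The fingers move at their own pace and stop on an object; "force" is the grip in N (left out, the last holds). Time passes only in rows, so rows that repeat a pose let the fingers close. It gives the time, the measured TCP pose, the force, the opening and the grip force at its end, in the units of the state.
- bot.get_state(): the state, without advancing time (a new reading comes with each control period).
- snapshot(name): name is "scene" or "top" or "wrist"; returns the picture (400x640x3 uint8, red, green, blue); there is no depth.
- camera_info(name): a dict with "vfov" (degrees; the focal length in pixels is half the picture's height over the tangent of half this angle, whatever the lens; pixels are square), "cx", "cy" (the principal point, pixels), "distortion" ([k1, k2, p1, p2, k3] as OpenCV has them; the pictures are not rectified), "xyz" and "rotation" of the camera in the world. Camera axes: x right, y down, z forward; pixel columns grow to the right and rows downward; lengths in mm; the calibration is good to about 2 mm. A picture is of the moment at which its call begins: read the wrist's pose just before it. camera_info takes no time and is no camera call; for the wrist camera it gives the pose at the moment of the call.
- bot.finish_job(): hands the job in; it is judged then, once.
Trained networks look in the newest picture that a camera, given by its name, has taken for a name from the list of things; names that differ only in an ending like _2 or _b are one class to them, and where a whole thing is asked for, a point or a joint stands for the part that bears it (a point fixed in the world has none). Each returns a list of dicts, best first, with "score" (0 to 1); they miss things now and then, are a little off and sometimes report something else, mostly with a low value. They report only what shows in the picture. A call takes as long as a camera call. They do not tell look-alikes from the thing itself.
- boxes_of(camera, thing): "bbox" ([centre column, centre row, width, height] in pixels, round what is visible of it).
- outline_of(camera, thing): "pixels" (400x640 bool, what is visible of it) and "bbox" ([centre column, centre row, width, height] in pixels, round what is visible of it).
The state is a dict: "clock": time; "joint_positions": joint angles; "joint_vel": joint speeds; "joint_efforts": joint torques, N m; "eef_pos": TCP position; "tool_rot": TCP orientation; "force": force on the tool from outside, world axes, zero at the start; "wrist_torque": the same for the moment, N m; "width": finger opening in mm; "grip_force": force on a finger pad.
Only numpy, scipy, OpenCV 4.12 (cv2) and the standard library are available. Lean on these libraries where they do the work, as an engineer would, in place of code of your own. Each camera call takes 0.05 s, during which the arm holds its last target. There are 200 camera calls.

TASK

Get the glass bench ready to light up: squeeze the igniter's trigger all the way and let it spring back, then slide the tinted viewing screen along its rail from its parked end until its ball clicks into the notch of the block clamped beside the rail. Stay there: finish with the screen's wooden tab still held in the fingers and the screen resting in the notch, and leave all the other things on the bench where they are.

Things in the scene. Friction and masses are not known exactly. Their poses are not given: they have to be found in the camera images.
- igniter: Pistol-shaped spark igniter lying on its side, fixed. Origin on the bench under its middle. Black grip: bar along x (x -80 to 30, y -24 to 0, z 45 to 75 mm). Grey barrel across its +x end (x 28 to 62, y -35 to 125, z 44 to 76). Steel trigger along the grip's +y side. Base plate (x +-75, y -45 to 35) 10 mm high; under the grip only a foot narrower than it, so fingers can straddle grip and trigger.
- trigger (a joint): Trigger angle, rad: 0 at rest (out), 0.25 fully squeezed. Sprung back; 50 mm from its pivot about 3 N to start, 7 N to the stop. Upright pivot at x 25, y 24 mm of the igniter; the blade runs 68 mm from it towards -x, 8 mm thick, 22 mm high (z 49 to 71 mm), and swings towards the grip (-y).
- trigger_pad (a point): Point on the outer (+y) face of the trigger blade, 50 mm from its pivot, at mid height (60 mm): at rest at x -25, y 28 mm of the igniter. There the grip and trigger together are 52 mm thick at rest and about 40 mm when squeezed.
- rail: Aluminium rail fixed to the bench, 50 mm wide (x), 320 mm long (y), 25 mm high, with 40 mm high end blocks. Origin on the bench under its middle. The screen slides along its y; a bench torch is fixed on its +x side.
- screen (a joint): Position of the screen along the rail's +y, m, 0 at the rail's middle; range -0.118 to 0.118. It starts parked near the -y end. About 1 N of rail friction.
- screen_grip (a point): Centre of the wooden tab on top of the screen's steel frame, 170 mm above the bench. The tab is 14 mm thick (rail's x), 34 mm wide (rail's y), and stands from 145 to 187 mm above the bench; below it the frame is 110 mm wide (y), 10 mm thick (x) and holds a tinted pane. Axes parallel to the rail's.
- plunger (a point): Point on the screen's index arm, on the axis of its brass ball plunger (16 mm across), which stands 50 mm to the -x side of the rail's middle line, 25 mm above the bench; same y along the rail as the tab's centre. The sprung 10 mm ball under it rides over the notch block.
- notch_block: Small steel block 32 x 40 mm, 14 mm high, fixed against the -x side of the rail, 20 to 90 mm to the +y side of the rail's middle, with two round ridges (crests 7 mm either side of its middle, 22 mm high). Origin on the bench under its middle; axes parallel to the rail's.
- notch (a point): Middle of the notch between the ridges, 18 mm up. The screen is in the notch when the plunger is level with it along the rail. From the parked side the ball meets the first ridge 14 mm before (4 to 5 N more to push), passes its crest 7 mm before, then is drawn in; let go within 5 mm it centres itself to about 1 mm. Going on meets the second ridge.
- torch: Bench torch, steel tube on a stand, fixed behind the rail; about 120 mm high. Origin on the bench under its stand.
- bead_dish: Small glass bowl, 80 mm across, 30 mm high, loose; leave alone. Origin under its middle.
- paddle: Graphite paddle with a wooden handle, 170 mm long, 18 mm high, loose; leave alone. Origin on the bench near its middle, blade along own +x.
- rod_pot: Terracotta pot 74 mm across, 75 mm high, with glass rods to 170 mm, loose; leave alone. Origin under its middle.
- frit_jar: Glass jar with metal cap, 54 mm across, 70 mm high, loose; leave alone. Origin under its middle.
- tealight: Round aluminium tin, 39 mm across, 17 mm high, loose; leave alone. Origin under its middle.
- bead_press: Brass bead press, 50 x 35 mm, 38 mm high with its knob, loose; leave alone. Origin under its middle.
There are look-alikes about, which are no part of the job. Of the things shaped like the notch_block, the steel one is meant.

How it is judged:
By the outcome, as a careful person would: the job done as asked, in the order asked, and still so for the second after the job is handed in, while the arm keeps its last pose, push and grip.
It also fails if it takes over 58 s, if anything falls off the work surface, if the arm or the gripper's body presses on something with over 40 N, if the wrist force passes 120 N, or if a joint passes its speed limit or range.

## Working session

There is one attempt and no reset: what is moved stays moved. The work goes in short steps, Python scripts to look and compute and a tool call to move; the robot and the scene stay as the last step left them, time stands still between calls to the robot, and variables do not carry over. Pictures are saved under pics/ and viewed, at most 10 in all, crops included, and the job is handed in when it is done.

Besides the shell and the picture viewer there is one more tool, called after "Call:" as name(argument=value, ...), one argument or row to a line, values as JSON. drive_tool: Moves the arm, as the interface text tells. Its arguments: {"type":"object","properties":{"deltas":{"type":"array","items":{"type":"object","properties":{"linear":{"type":"array","items":{"type":"number","minimum":-1,"maximum":1}},"roll":{"type":"number","minimum":-1,"maximum":1}}}},"claw":{"type":"number"},"force":{"type":"number"}},"required":["deltas"]}

```bash
mkdir -p pics
cat > h.py <<'E'
from bench import bot, snapshot, camera_info, boxes_of, outline_of
import numpy as np, cv2
def cam(n):
    c=camera_info(n); f=200/np.tan(np.radians(c["vfov"])/2)
    K=np.array([[f,0,c["cx"]],[0,f,c["cy"]],[0,0,1]]); return K,np.array(c["distortion"],float),np.array(c["xyz"],float),np.array(c["rotation"],float)
def ray(n,px,C=None):
    K,d,p,R=C or cam(n); u=cv2.undistortPoints(np.array(px,float).reshape(-1,1,2),K,d).reshape(-1,2)
    return p,(R@np.c_[u,np.ones(len(u))].T).T
def onz(n,px,z,C=None):
    p,r=ray(n,px,C); return p+r*((z-p[2])/r[:,2])[:,None]
def proj(n,P,C=None):
    K,d,p,R=C or cam(n); return cv2.projectPoints((np.atleast_2d(P)-p)@R,np.zeros(3),np.zeros(3),K,d)[0].reshape(-1,2)
E
python3 - <<'E'
from h import *
for n in("scene","top"):
    cv2.imwrite(f"pics/{n}0.png",snapshot(n)[:,:,::-1])
    print(n,[np.round(x,2).tolist() for x in cam(n)])
    for t in "igniter trigger rail screen notch_block torch bead_dish paddle rod_pot frit_jar tealight bead_press".split():
        print(t,[(round(b["score"],2),np.round(b["bbox"]).tolist()) for b in boxes_of(n,t)[:4]])
print(bot.get_state())
E
```

```text
scene [[[474.96, 0.0, 326.79], [0.0, 474.96, 200.85], [0.0, 0.0, 1.0]], [-0.01, 0.0, 0.0, 0.0, 0.0], [1135.02, -357.35, 1003.85], [-140.97, 0.36, 54.89]]
igniter [(0.56, [244.0, 276.0, 80.0, 75.0])]
trigger [(0.57, [233.0, 257.0, 11.0, 24.0])]
rail [(0.7, [366.0, 181.0, 117.0, 70.0])]
screen [(0.76, [341.0, 174.0, 41.0, 56.0])]
notch_block [(0.7, [369.0, 168.0, 10.0, 13.0]), (0.53, [419.0, 143.0, 19.0, 17.0]), (0.47, [345.0, 150.0, 14.0, 9.0]), (0.3, [368.0, 222.0, 28.0, 65.0])]
torch [(0.72, [418.0, 212.0, 51.0, 61.0])]
bead_dish [(0.6, [313.0, 166.0, 26.0, 24.0]), (0.49, [343.0, 175.0, 39.0, 54.0])]
paddle []
rod_pot [(0.59, [368.0, 224.0, 28.0, 62.0])]
frit_jar [(0.76, [241.0, 322.0, 26.0, 37.0])]
tealight [(0.72, [185.0, 297.0, 18.0, 18.0])]
bead_press [(0.59, [271.0, 311.0, 15.0, 24.0])]
top [[[441.18, 0.0, 317.25], [0.0, 441.18, 202.09], [0.0, 0.0, 1.0]], [-0.03, 0.0, 0.0, 0.0, 0.0], [334.54, 48.58, 1144.7], [-168.29, -0.2, -87.56]]
igniter [(0.67, [416.0, 218.0, 62.0, 65.0])]
trigger [(0.72, [418.0, 217.0, 12.0, 32.0])]
rail [(0.75, [252.0, 229.0, 133.0, 54.0])]
screen [(0.85,
[... 594 characters left out ...]
nt_positions': array([-7.46569603e+01,  1.37850519e+01,  2.86501184e-01,  7.64998557e+01,
       -2.52860243e-03,  9.00006362e+01]), 'joint_vel': array([-5.97405890e-03, -5.62691825e-05,  5.06999595e-02, -3.07451492e-02,
        3.17242580e-02, -9.19261368e-02]), 'joint_efforts': array([ 1.04394050e-03, -3.72213399e+01,  2.52692235e+01,  1.21891229e-03,
       -3.88694491e-05,  1.59424367e-06]), 'eef_pos': array([ 132.28852217, -482.19274412,  231.30934148]), 'tool_rot': array([1.79998406e+02, 2.52858473e-03, 1.53424034e+01]), 'force': array([ 0.31827186,  1.00361684, -0.10075696]), 'wrist_torque': array([-0.0102959 , -0.00785997,  0.01145672]), 'grip_force': 0.0, 'width': 85.58045374643478}
```

View pics/scene0.png

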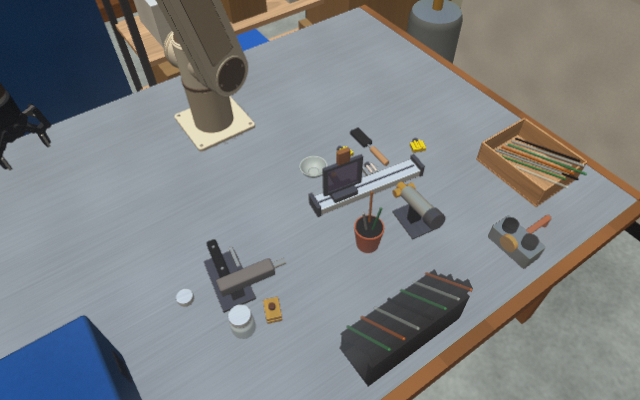

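View pics/top0.png

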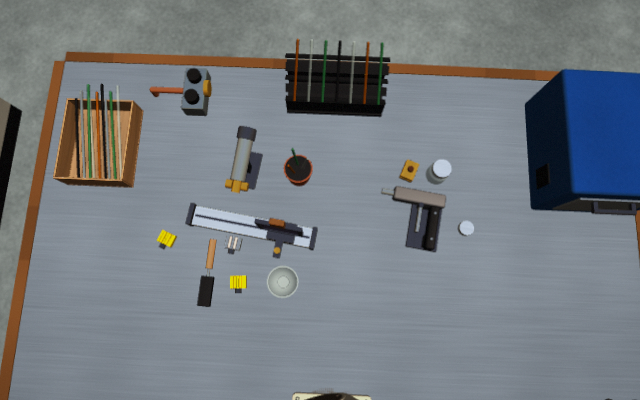

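Candidates for the notch block in the top view: the steel one at (232,245) touching the rail, and yellow ones at (166,239) and (238,283). The steel one at (232,245) fits the description. There is only one igniter and one screen. Next I'll take close crops.

```bash
sed -i 's/^import numpy.*/&\nfrom scipy.spatial.transform import Rotation as Ro/; s/np.array(c\["rotation"\],float)$/Ro.from_euler("xyz",c["rotation"],degrees=True).as_matrix()/' h.py
python3 - <<'E'
from h import *
im=cv2.imread("pics/top0.png")
a=cv2.resize(im[195:265,180:325],None,fx=5.5,fy=5.5,interpolation=3)[:, :797]
b=cv2.resize(im[175:260,375:480],None,fx=4,fy=4,interpolation=3)
c=np.zeros((a.shape[0]+0,797,3),np.uint8); c=a
cv2.imwrite("pics/rail.png",a)
cv2.imwrite("pics/ign.png",cv2.resize(im[175:260,375:480],None,fx=7,fy=7,interpolation=3))
E
```

```text
(no output)
```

View pics/rail.png

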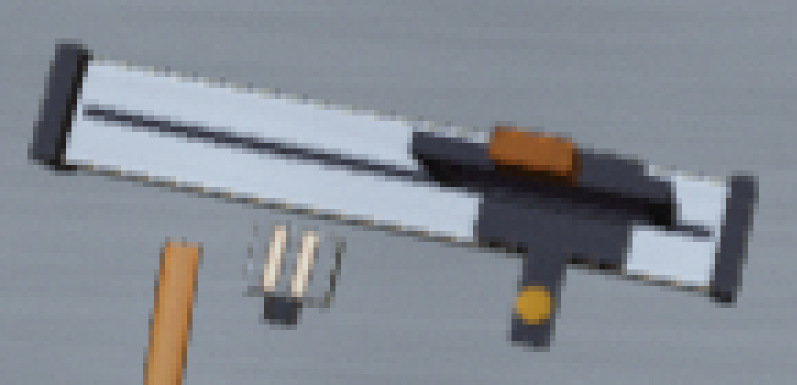

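View pics/ign.png

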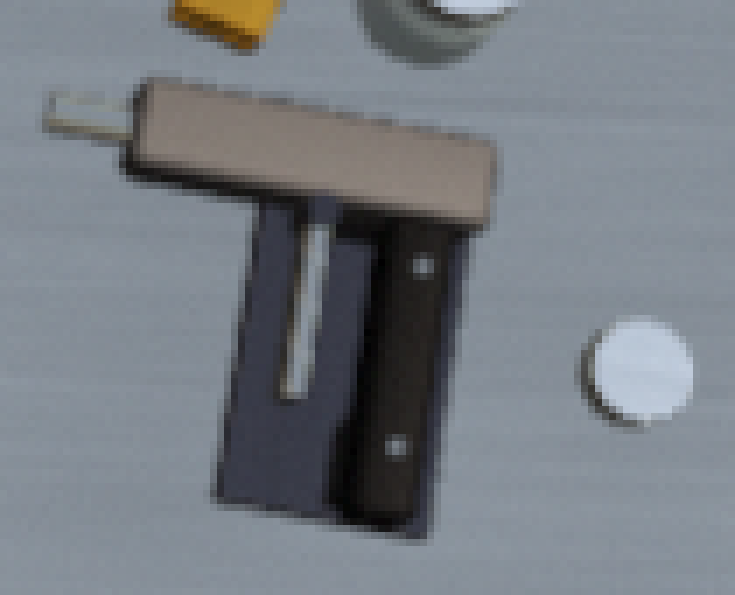

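The crops confirm it. The steel block has two ridges, centre at about (290,260) in the rail crop, and the screen is parked on the right with its brass plunger at (533,305). The trigger is the light blade in the second crop, with its tip at (295,398). I'll fit the poses from these points.

Run:
```python
from h import *
from scipy.optimize import least_squares
C=cam("top")
def fit(P,px,g):
    P=np.array(P,float)
    def W(v):
        c,s=np.cos(v[2]),np.sin(v[2]); return np.c_[v[0]+c*P[:,0]-s*P[:,1],v[1]+s*P[:,0]+c*P[:,1],P[:,2]]
    r=least_squares(lambda v:(proj("top",W(v),C)-px).ravel(),g,x_scale=[10,10,.1],loss="soft_l1")
    print(np.round(r.x[:2],1),np.degrees(r.x[2]).round(2),np.round(r.fun,1)); return r.x
px=np.array([(150,80),(497,145),(490,230),(135,160),(430,540),(215,495),(295,398)])/7+[375,175]
I=fit([(62,125,76),(62,-35,76),(28,-35,76),(28,125,76),(-75,-45,10),(-75,35,10),(-43,24,71)],px,[300,-200,-.1])
px=np.array([(62,45),(30,160),(755,178),(732,300)])/5.5+[180,195]
R=fit([(25,160,40),(-25,160,40),(25,-160,40),(-25,-160,40)],px,[300,150,-.1])
def T(v,p): c,s=np.cos(v[2]),np.sin(v[2]); return v[:2]+[c*p[0]-s*p[1],s*p[0]+c*p[1]]
def L(v,p): d=np.array(p)[:2]-v[:2];c,s=np.cos(v[2]),np.sin(v[2]); return np.round([c*d[0]+s*d[1],-s*d[0]+c*d[1]],1)
print("pad",T(I,(-25,28)),"mid",T(I,(-25,2)))
n=onz("top",np.array([[290,261]])/5.5+[180,195],20,C)[0]; print("notch",n,L(R,n))
for z in(35,45,55): print("plunger",z,L(R,onz("top",np.array([[533,305]])/5.5+[180,195],z,C)[0]))
t=onz("top",np.array([[536,148]])/5.5+[180,195],187,C)[0]; print("tab",t,L(R,t))
```

```text
[ 531.  -224.6] -8.07 [-12.8  -2.7   1.   -0.5   0.3   0.5 -12.7  -1.    0.4   0.4   0.4   1.2
   0.3   0.5]
[494.9 218.2] -8.35 [ 1.3  1.5  2.4 -0.4 -1.8  0.7 -1.4 -2.1]
pad [ 510.18489893 -193.33012422] mid [ 506.5331888  -219.07240487]
notch [452.95391774 266.072943    20.        ] [-48.4  41.3]
plunger 35 [-48.3 -75.4]
plunger 45 [-49.1 -76.5]
plunger 55 [-49.8 -77.5]
tab [484.80748944 139.16432532 187.        ] [  1.5 -79.6]
```

Call:
drive_tool(
  deltas=[
    {"linear": [0.13,0.09,0],"roll": -0.06},
    {"linear": [0.25,0.17,0],"roll": -0.13},
    {"linear": [0.37,0.255,0],"roll": -0.2},
    {"linear": [0.49,0.34,0],"roll": -0.26},
    {"linear": [0.6,0.415,0],"roll": -0.26},
  ],
  claw=-1,
  force=25,
)

```text
clock: 1.92
eef_pos: [373.8, -314.8, 231.5]
tool_rot: [180.0, -0.0, -8.1]
force: [0.2, -0.5, 0.5]
width: 85.2
grip_force: 0.0
```

Call:
drive_tool(
  deltas=[
    {"linear": [0.11,0.075,0],"roll": 0},
    {"linear": [0.22,0.15,0],"roll": 0},
    {"linear": [0.33,0.224,0],"roll": 0},
    {"linear": [0.33,0.224,0],"roll": 0},
  ],
)

```text
clock: 2.42
eef_pos: [506.9, -224.2, 230.6]
tool_rot: [-180.0, -0.0, -7.7]
force: [-1.5, -0.2, 0.7]
width: 85.2
grip_force: 0.0
```

Run:
```python
from h import *
print(bot.get_state()["eef_pos"],bot.get_state()["tool_rot"])
C=cam("wrist"); np.savez("w1.npz",*C); im=snapshot("wrist")[:,:,::-1].copy(); cv2.imwrite("pics/w1.png",im)
print(C[2],C[0][0])
for t in("igniter","trigger"):print(t,[(b["score"],b["bbox"]) for b in boxes_of("wrist",t)])
P=lambda x,y,z:[531+.99*x+.14*y,-224.6-.14*x+.99*y,z]
for q in proj("wrist",[P(-43,28,71),P(-43,20,71),P(-80,0,75),P(-80,-24,75),P(28,-35,76),P(-75,35,10)],C): cv2.circle(im,tuple(int(round(v)) for v in q),3,(0,0,255),1); 
cv2.imwrite("pics/w1o.png",im)
```

```text
[ 506.87302641 -224.22828509  230.62373799] [-1.79970804e+02 -1.08166972e-02 -7.74523854e+00]
[ 571.59784179 -233.18962975  373.65032924] [278.25733616   0.         319.04574123]
igniter [(0.87, [272.4, 162.4, 155.0, 131.8])]
trigger [(0.7, [293.1, 167.1, 15.2, 69.6])]
```

View pics/w1o.png

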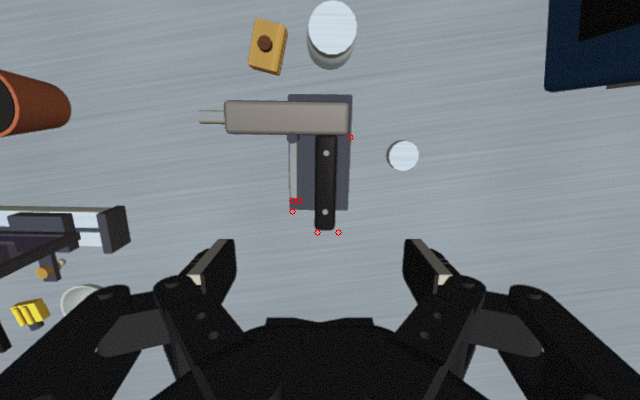

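The wrist view shows the igniter at (272,162). The projected points sit about 2 px right of and below it, a 2 mm correction. I'll descend to straddle the grip and trigger.

Call:
drive_tool(
  deltas=[
    {"linear": [0.005,0.005,-0.14],"roll": 0},
    {"linear": [0.005,0.005,-0.28],"roll": 0},
    {"linear": [0.005,0.005,-0.4],"roll": 0},
    {"linear": [0.005,0.005,-0.475],"roll": 0},
    {"linear": [0.005,0.005,-0.475],"roll": 0},
  ],
)

```text
clock: 3.2
eef_pos: [502.9, -224.7, 39.1]
tool_rot: [-179.9, 0.4, -8.2]
force: [-0.5, -0.5, -0.1]
width: 85.3
grip_force: 0.0
```

Call:
drive_tool(
  deltas=[
    {"linear": [0,0,0],"roll": 0},
    {"linear": [0,0,0],"roll": 0},
    {"linear": [0,0,0],"roll": 0},
    {"linear": [0,0,0],"roll": 0},
  ],
  claw=1,
  force=25,
)

```text
clock: 3.7
eef_pos: [508.0, -222.4, 44.0]
tool_rot: [-179.7, -0.2, -7.9]
force: [-1.0, 7.3, 6.0]
width: 41.2
grip_force: 24.5
```

Call:
drive_tool(
  deltas=[
    {"linear": [0,0,0],"roll": 0},
    {"linear": [0,0,0],"roll": 0},
    {"linear": [0,0,0],"roll": 0},
    {"linear": [0,0,0],"roll": 0},
  ],
  force=50,
)

```text
clock: 4.2
eef_pos: [508.0, -222.7, 44.2]
tool_rot: [-179.8, -0.3, -7.9]
force: [-1.8, 6.3, 6.4]
width: 39.2
grip_force: 49.6
```

Run:
```python
from h import *
im=snapshot("wrist")[:,:,::-1].copy(); im2=snapshot("top")[:,:,::-1]
cv2.imwrite("pics/w2.png",np.hstack([cv2.resize(im,(400,250)),cv2.resize(im2[175:260,375:480],None,fx=3.8,fy=2.95)[:250]]))
```

```text
(no output)
```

View pics/w2.png

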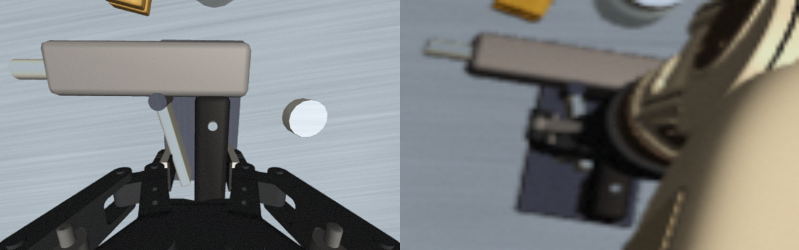

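The trigger blade at (175,140) is visibly swung in against the grip. One firmer squeeze will confirm it has reached the stop.

Call:
drive_tool(
  deltas=[
    {"linear": [0,0,0],"roll": 0},
    {"linear": [0,0,0],"roll": 0},
    {"linear": [0,0,0],"roll": 0},
    {"linear": [0,0,0],"roll": 0},
  ],
  force=80,
)

```text
clock: 4.8
eef_pos: [507.9, -223.1, 44.4]
tool_rot: [-179.8, -0.3, -7.9]
force: [-0.9, 6.2, 6.8]
width: 38.3
grip_force: 78.3
```

Call:
drive_tool(
  deltas=[
    {"linear": [0,0,0],"roll": 0},
    {"linear": [0,0,0],"roll": 0},
    {"linear": [0,0,0],"roll": 0},
    {"linear": [0,0,0],"roll": 0},
    {"linear": [0,0,0],"roll": 0},
  ],
  claw=-1,
)

```text
clock: 5.42
eef_pos: [506.5, -225.0, 41.6]
tool_rot: [180.0, -0.0, -8.1]
force: [0.8, 0.2, -0.1]
width: 85.3
grip_force: 0.0
```

Call:
drive_tool(
  deltas=[
    {"linear": [0,0,0.15],"roll": 0},
    {"linear": [0,0,0.3],"roll": 0},
    {"linear": [0,0.1,0.43],"roll": 0.1},
    {"linear": [0,0.23,0.54],"roll": 0.21},
    {"linear": [0,0.37,0.54],"roll": 0.32},
  ],
)

```text
clock: 6.05
eef_pos: [508.3, -76.8, 261.2]
tool_rot: [179.8, -0.4, 20.9]
force: [0.3, 0.2, -0.3]
width: 85.1
grip_force: 0.0
```

Run:
```python
from h import *
im=snapshot("top")[:,:,::-1]; s=snapshot("scene")[:,:,::-1]
cv2.imwrite("pics/w3.png",np.hstack([cv2.resize(im[175:260,375:480],None,fx=3.7,fy=3.7),cv2.resize(s[210:317,180:290],None,fx=2.94,fy=2.94)[:314]]))
print(bot.get_state()["eef_pos"])
```

```text
[506.86661417 -72.16388847 259.24287131]
```

View pics/w3.png

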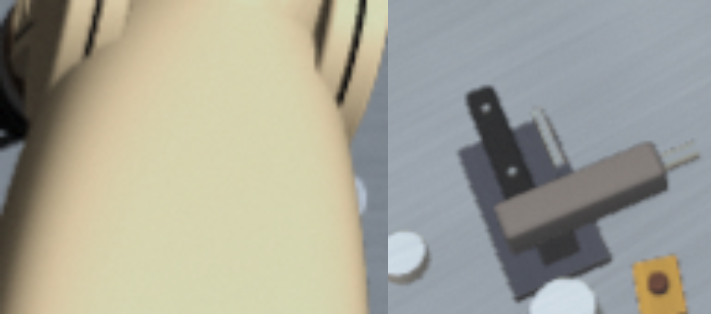

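The trigger at (548,135) on the right is back out, parallel to the grip. Next is the screen.

Call:
drive_tool(
  deltas=[
    {"linear": [-0.01,0.1,0],"roll": 0.11},
    {"linear": [-0.02,0.22,0],"roll": 0.22},
    {"linear": [-0.03,0.32,0],"roll": 0.33},
    {"linear": [-0.04,0.42,0],"roll": 0.44},
    {"linear": [-0.05,0.5,0],"roll": 0.55},
  ],
)

```text
clock: 6.78
eef_pos: [486.1, 124.0, 257.0]
tool_rot: [-180.0, 0.0, 70.5]
force: [0.6, -0.1, -0.6]
width: 85.3
grip_force: 0.0
```

Call:
drive_tool(
  deltas=[
    {"linear": [0,0.02,0],"roll": 0.06},
    {"linear": [0,0.04,0],"roll": 0.12},
    {"linear": [0,0.04,0],"roll": 0.12},
    {"linear": [0,0.04,0],"roll": 0.12},
  ],
)

```text
clock: 7.28
eef_pos: [486.3, 138.5, 257.1]
tool_rot: [-180.0, 0.0, 80.9]
force: [0.6, -0.3, -0.3]
width: 85.2
grip_force: 0.0
```

Run:
```python
from h import *
print(bot.get_state()["eef_pos"],bot.get_state()["tool_rot"])
C=cam("wrist"); np.savez("w4.npz",*C); im=snapshot("wrist")[:,:,::-1].copy(); cv2.imwrite("pics/w4.png",im); print(C[2])
for t in("screen_grip","notch_block","plunger"):print(t,[(b["score"],b["bbox"]) for b in boxes_of("wrist",t)])
c,s=np.cos(np.radians(-8.35)),np.sin(np.radians(-8.35))
P=lambda x,y,z:[494.9+c*x-s*y,218.2+s*x+c*y,z]
pts=[P(0,-78,187),P(25,160,40),P(-25,160,40),P(-25,-160,40),P(25,-160,40),P(-50,41,18),P(-50,-77,35)]
for q in proj("wrist",pts,C): print(q.round(1)); cv2.circle(im,tuple(int(round(v)) for v in q),3,(0,0,255),1)
cv2.imwrite("pics/w4o.png",im)
```

```text
[486.33935726 138.47935245 257.05984152] [-1.7998140e+02  2.8042676e-02  8.0915867e+01]
[496.91207987 202.71997113 400.01129863]
screen_grip [(0.93, [304.9, 186.6, 65.5, 120.3])]
notch_block [(0.73, [273.9, 78.5, 35.8, 34.4]), (0.65, [209.2, 105.8, 39.7, 36.6])]
plunger [(0.57, [300.6, 187.2, 72.5, 116.2])]
[314.9 205.2]
[336.1 -41.7]
[290.5 -40.9]
[299.5 232.1]
[335.6 231.6]
[276.2  78.8]
[278.9 172.4]
```

View pics/w4o.png

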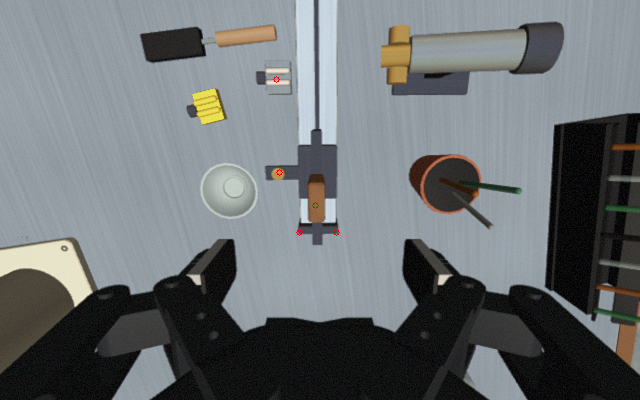

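The view agrees with the fitted rail: tab at (315,205), plunger at (278,174), steel block at (276,78). I'll measure the plunger-to-notch distance.

Run:
```python
from h import *
C=tuple(np.load("w4.npz").values()); im=cv2.imread("pics/w4.png"); g=im.astype(int)
print("ridge",[int(v) for v in g[58:100,272:284].mean((1,2))])
hsv=cv2.cvtColor(im,cv2.COLOR_BGR2HSV)
m=(hsv[:,:,1]>90)&(hsv[:,:,0]<25); 
y,x=np.nonzero(m[160:190,265:295]); print("plunger",x.min()+265,x.max()+265,y.min()+160,y.max()+160)
print("tab V", [(r,int(hsv[r,311:321,2].mean())) for r in range(170,228)])
y,x=np.nonzero(m[195:215,295:340]); print("tabcols",x.min()+295,x.max()+295)
c,s=np.cos(np.radians(-8.35)),np.sin(np.radians(-8.35))
L=lambda p:[(c*(p[0]-494.9)+s*(p[1]-218.2)).round(1),(-s*(p[0]-494.9)+c*(p[1]-218.2)).round(1)]
for r in(70,75,80,85): print("z20 row",r,L(onz("wrist",[[278,r]],20,C)[0]))
for r in(166,170,174,178,182): print("z40/45 row",r,L(onz("wrist",[[278.5,r]],40,C)[0]),L(onz("wrist",[[278.5,r]],45,C)[0]))
for r in(185,190,195,222): print("z187 row",r,L(onz("wrist",[[316,r]],187,C)[0]))
```

```text
ridge [159, 159, 145, 154, 157, 156, 157, 157, 155, 138, 177, 210, 223, 222, 194, 154, 130, 153, 158, 158, 154, 136, 179, 212, 225, 220, 190, 149, 155, 156, 156, 155, 156, 156, 156, 131, 105, 155, 159, 159, 158, 157]
plunger 271 284 167 179
tab V [(170, 85), (171, 83), (172, 86), (173, 79), (174, 60), (175, 59), (176, 59), (177, 60), (178, 60), (179, 61), (180, 60), (181, 66), (182, 88), (183, 123), (184, 132), (185, 139), (186, 145), (187, 146), (188, 146), (189, 147), (190, 148), (191, 147), (192, 147), (193, 150), (194, 149), (195, 149), (196, 150), (197, 148), (198, 150), (199, 150), (200, 148), (201, 149), (202, 151), (203, 149), (204, 149), (205, 149), (206, 149), (207, 149), (208, 150), (209, 147), (210, 147), (211, 147), (212, 145), (213, 145), (214, 144), (215, 144), (216, 143), (217, 143), (218, 143), (219, 145), (220, 144), (221, 143), (222, 122), (223, 81), (224, 79), (225, 81), (226, 82), (227, 84)]
tabcols 308 324
z20 row 70 [np.float64(-46.9), np.float64(51.0)]
z20 row 75 [np.float64(-47.2), np.float64(45.2)]
z20 row 80 [np.float64(-47.5), np.float64(39.2)]
z20 row 85 [np.float64(-47.8), np.float64(33.3)]
z40/45 row 166 [np.float64(-49.4), np.float64(-67.8)] [np.float64(-48.6), np.float64(-67.0)]
z40/45 row 170 [np.float64(-49.7), np.float64(-73.0)] [np.float64(-48.9), np.float64(-72.2)]
z40/45 row 174 [np.float64(-49.9), np.float64(-78.3)] [np.float64(-49.2), np.float64(-77.4)]
z40/45 row 178 [np.float64(-50.2), np.float64(-83.6)] [np.float64(-49.4), np.float64(-82.7)]
z40/45 row 182 [np.float64(-50.5), np.float64(-89.0)] [np.float64(-49.7), np.float64(-88.0)]
z187 row 185 [np.float64(1.1), np.float64(-61.6)]
z187 row 190 [np.float64(1.1), np.float64(-65.6)]
z187 row 195 [np.float64(1.0), np.float64(-69.6)]
z187 row 222 [np.float64(0.6), np.float64(-92.3)]
```

Call:
drive_tool(
  deltas=[
    {"linear": [-0.004,0.01,-0.1],"roll": 0.008},
    {"linear": [-0.004,0.01,-0.2],"roll": 0.008},
    {"linear": [-0.004,0.01,-0.265],"roll": 0.008},
    {"linear": [-0.004,0.01,-0.265],"roll": 0.008},
    {"linear": [-0.004,0.01,-0.265],"roll": 0.008},
  ],
)

```text
clock: 8.1
eef_pos: [485.5, 143.2, 152.4]
tool_rot: [179.9, -0.0, 81.7]
force: [-0.5, 0.8, 0.2]
width: 85.2
grip_force: 0.0
```

Call:
drive_tool(
  deltas=[
    {"linear": [0,0,0],"roll": 0},
    {"linear": [0,0,0],"roll": 0},
    {"linear": [0,0,0],"roll": 0},
    {"linear": [0,0,0],"roll": 0},
    {"linear": [0,0,0],"roll": 0},
  ],
  claw=1,
  force=30,
)

```text
clock: 8.72
eef_pos: [484.5, 143.2, 151.6]
tool_rot: [-180.0, -0.0, 81.7]
force: [-2.0, 0.3, 2.6]
width: 13.7
grip_force: 30.4
```

Call:
drive_tool(
  deltas=[
    {"linear": [0.007,0.05,0],"roll": 0},
    {"linear": [0.0145,0.099,0],"roll": 0},
    {"linear": [0.022,0.148,0],"roll": 0},
    {"linear": [0.029,0.198,0],"roll": 0},
    {"linear": [0.036,0.247,0],"roll": 0},
  ],
)

```text
clock: 9.35
eef_pos: [499.8, 243.7, 151.6]
tool_rot: [179.9, -0.0, 81.8]
force: [1.3, -1.7, 4.7]
width: 13.7
grip_force: 30.9
```

Call:
drive_tool(
  deltas=[
    {"linear": [0,0,0],"roll": 0},
    {"linear": [0,0,0],"roll": 0},
  ],
)

```text
clock: 9.6
eef_pos: [499.8, 243.4, 151.6]
tool_rot: [179.9, -0.1, 81.8]
force: [0.6, 0.9, 4.8]
width: 13.7
grip_force: 31.1
```

Call:
drive_tool(
  deltas=[
    {"linear": [0.0015,0.01,0],"roll": 0},
    {"linear": [0.003,0.02,0],"roll": 0},
    {"linear": [0.003,0.02,0],"roll": 0},
    {"linear": [0.003,0.02,0],"roll": 0},
  ],
)

```text
clock: 10.1
eef_pos: [500.7, 249.6, 151.6]
tool_rot: [179.9, 0.0, 81.7]
force: [-0.8, -1.2, 6.0]
width: 13.7
grip_force: 30.8
```

Call:
drive_tool(
  deltas=[
    {"linear": [0.0008,0.005,0],"roll": 0},
    {"linear": [0.0008,0.005,0],"roll": 0},
    {"linear": [0.0008,0.005,0],"roll": 0},
  ],
)

```text
clock: 10.48
eef_pos: [500.9, 250.7, 151.6]
tool_rot: [179.9, 0.1, 81.7]
force: [0.5, -5.1, 6.6]
width: 13.8
grip_force: 30.8
```

Call:
drive_tool(
  deltas=[
    {"linear": [0.0008,0.005,0],"roll": 0},
    {"linear": [0.0008,0.005,0],"roll": 0},
    {"linear": [0.0008,0.005,0],"roll": 0},
  ],
)

```text
clock: 10.85
eef_pos: [501.2, 252.8, 151.6]
tool_rot: [179.9, 0.1, 81.7]
force: [0.1, -3.9, 5.5]
width: 13.8
grip_force: 30.8
```

Call:
drive_tool(
  deltas=[
    {"linear": [0.0008,0.005,0],"roll": 0},
    {"linear": [0.0008,0.005,0],"roll": 0},
    {"linear": [0.0008,0.005,0],"roll": 0},
  ],
)

```text
clock: 11.22
eef_pos: [501.7, 256.2, 151.6]
tool_rot: [179.9, -0.0, 81.8]
force: [0.1, -0.1, 4.8]
width: 13.5
grip_force: 30.8
```

Call:
drive_tool(
  deltas=[
    {"linear": [0.0008,0.005,0],"roll": 0},
    {"linear": [0.0008,0.005,0],"roll": 0},
    {"linear": [0.0008,0.005,0],"roll": 0},
  ],
)

```text
clock: 11.6
eef_pos: [502.2, 258.9, 151.6]
tool_rot: [179.9, -0.1, 81.8]
force: [3.2, 4.4, 5.0]
width: 13.9
grip_force: 30.9
```

Call:
drive_tool(
  deltas=[
    {"linear": [0.0008,0.005,0],"roll": 0},
    {"linear": [0.0008,0.005,0],"roll": 0},
    {"linear": [0.0008,0.005,0],"roll": 0},
  ],
)

```text
clock: 11.98
eef_pos: [502.4, 260.1, 151.6]
tool_rot: [179.9, -0.0, 81.8]
force: [2.4, 2.1, 5.6]
width: 13.8
grip_force: 30.9
```

The ball is past the crest and being drawn in. I'll release briefly so the screen centres itself, then regrip.

Call:
drive_tool(
  deltas=[
    {"linear": [0,0,0],"roll": 0},
    {"linear": [0,0.0,0],"roll": 0},
    {"linear": [0.0005,0.004,0],"roll": 0},
    {"linear": [0.0005,0.004,0],"roll": 0},
  ],
  claw=0.4,
)

```text
clock: 12.48
eef_pos: [501.8, 261.4, 150.9]
tool_rot: [-180.0, 0.0, 81.8]
force: [0.4, -0.6, 0.4]
width: 25.6
grip_force: 0.0
```

Call:
drive_tool(
  deltas=[
    {"linear": [0,0,0],"roll": 0},
    {"linear": [0,0,0],"roll": 0},
    {"linear": [0,0,0],"roll": 0},
    {"linear": [0,0,0],"roll": 0},
    {"linear": [0,0,0],"roll": 0},
  ],
  claw=1,
  force=30,
)

```text
clock: 13.1
eef_pos: [502.5, 261.5, 151.2]
tool_rot: [180.0, -0.0, 81.7]
force: [4.1, 0.9, -4.7]
width: 13.7
grip_force: 32.7
```

Run:
```python
from h import *
s=bot.get_state(); print(s["eef_pos"],s["force"],s["width"],s["joint_vel"])
C=cam("wrist"); im=snapshot("wrist")[:,:,::-1].copy()
sc=snapshot("scene")[:,:,::-1]; 
cv2.imwrite("pics/w5.png",np.hstack([cv2.resize(im[60:260,200:400],(400,400),interpolation=3),cv2.resize(sc[130:230,300:400],(400,400),interpolation=3)]))
```

```text
[502.51835809 261.48178096 151.21357673] [ 4.11543051  0.93773633 -4.66307012] 13.691382996458572 [ 0.12816151 -0.01670937  0.0269656   0.00911693  0.05352592 -0.03944244]
```

View pics/w5.png

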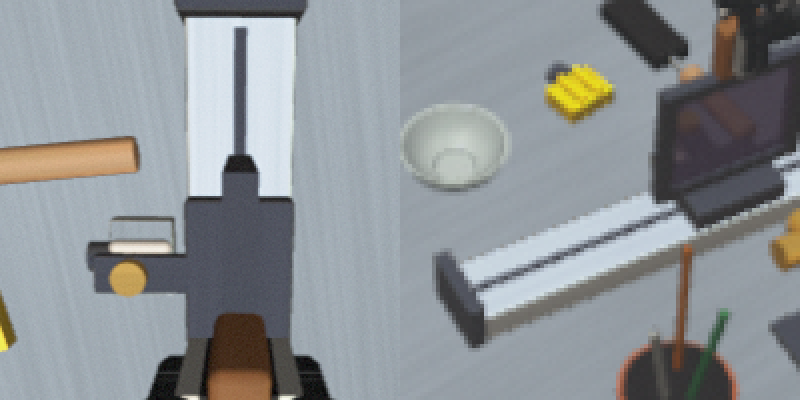

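The far ridge at (140,247) is visible, and the plunger at (128,279) sits just before it. I'll check the 7 mm offset numerically.

Run:
```python
from h import *
c,s=np.cos(np.radians(-8.35)),np.sin(np.radians(-8.35))
L=lambda p:(-s*(p[0]-494.9)+c*(p[1]-218.2)).round(1)
C=cam("wrist")
print("ridge",L(onz("wrist",[[270,183.3]],22,C)[0]))
for z in(37,40,43):print("plunger",z,L(onz("wrist",[[264,199.5]],z,C)[0]))
print("block far edge z14",L(onz("wrist",[[270,169]],14,C)[0]),"tcp",L(bot.get_state()["eef_pos"]))
```

```text
ridge 51.3
plunger 37 38.6
plunger 40 39.4
plunger 43 40.2
block far edge z14 64.4 tcp 43.9
```

The brass cap's apparent diameter puts its top at z ≈ 55 mm, which places the plunger at about 43.5 mm along the rail. The notch is at 43.5–44 mm, and the remaining force along the rail is about 0. The screen is seated, so I'm handing the job in.

```bash
python3 -c "
from bench import bot
print(bot.finish_job())"
```

```text
the job is handed in; nothing more can be done
None
```

The job is handed in, though no verdict came back: I squeezed the trigger fully and it sprang back, and the screen is in the steel block's notch (about 1 mm by my measurements) with its wooden tab still held.

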